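# Put the trivet tiles back into their lipped caddy

### The arm

A 6-joint arm with a two-finger parallel gripper is mounted at the origin on the work surface. World frame = base frame: x ahead of the robot, y to its left, z up, the work surface at z = 0. Lengths are in mm, angles in rad, forces in N, time in s.
With the tool pointing down it reaches from about 275 to 975 mm from the base axis. Payload 8.4 kg.
Tool frame: the origin (TCP) lies on the front face of the gripper's body, between the roots of the fingers; the fingertips stand 88 mm ahead of it and the grasp point (between the pads) lies 69 mm ahead of it; z points along the fingers, y is the direction in which the jaws open and shut (so a half turn about z gives the same grasp; the last joint's range is limited). The gripper opens to 92 mm and grips with 3 to 60 N. Pads are 20 mm wide; open, the fingers measure 128 mm over their backs; the gripper's body (75 mm by 189 mm) begins 69 mm behind the grasp point.
Start: joints at [-1.168, 0.353, 1.633, -0, 1.155, -0.002], TCP at [246.146, -574.492, 302.683] pointing down, gripper open.
Joint ranges: [-2.63, 2.63], [-0.92, 2.1], [0.06, 2.66], [-1.3, 4.44], [0, 2.69], [-3.02, 3.02]. Speed limits (rad/s): [2.22, 2.22, 2.79, 3.14, 3.14, 3.14].

### API

Orientations are given as a unit quaternion [w, x, y, z].
In Python, from station import bot gives the robot as it stands.
- The arm moves only by the shell command python3 -m handwheel 'ROWS' [OPENING] [FORCE]. ROWS is JSON, a list of rows, each a list of 4 numbers: the shift along the tool's x, y, z in m, then the turn about the tool's z in degrees. A call has 1 to 5 rows; each row is the pose to reach, as a shift and turn from the pose commanded when the call began, along the tool's axes at that moment; what a row does not reach only later rows make up. A row lasts 1/8 s, in which the tool goes at most 62.5 mm and 10.7 degrees, less where a joint would pass 70% of its speed; a pose out of reach is approached as far as the arm can. A call with a gripper value outside its range is refused whole. OPENING is the opening, from -1 (shut) to 1 (fully open), so that 0 is half open, set as the call begins (- or left out, the last holds). The fingers move at their own pace and stop on an object; FORCE is the grip in N (left out, the last holds). Time passes only in rows, so rows that repeat a pose let the fingers close. It gives the time, the measured TCP pose, the force and the opening at its end, in the units of the state.
- bot.sense(): the state, without advancing time (a new reading comes with each control period).
- bot.camera(name): name is "scene" or "top"; returns the picture (480x640x3 uint8, red, green, blue); there is no depth.
- bot.camera_model(name): a dict with "fovy" (degrees; the focal length in pixels is half the picture's height over the tangent of half this angle, whatever the lens; pixels are square), "cx", "cy" (the principal point, pixels), "k1" (the pictures are not rectified: a ray, as slopes to the right and down, at radius r is drawn at 1 + k1 r^2 times it, then the intrinsics apply), "camera_from_world" (4x4, takes a point from world to camera coordinates). Camera axes: x right, y up, looking along -z (the intrinsics and any distortion apply to the point x, -y, -z); pixel columns grow to the right and rows downward; lengths in mm; the calibration is good to about 2 mm. A picture is of the moment at which its call begins. camera_model takes no time and is no camera call.
- bot.hand_in(): hands the job in, once; it reports no verdict.
Trained networks look in the newest picture that a camera, given by its name, has taken for a name from the list of things; names that differ only in an ending like _2 or _b are one class to them, and where a whole thing is asked for, a point or a joint stands for the part that bears it (a point fixed in the world has none). Each returns a list of dicts, best first, with "conf" (0 to 1); they miss things now and then, are a little off and sometimes report something else, mostly with a low value. They report only what shows in the picture. A call takes as long as a camera call. They do not tell look-alikes from the thing itself.
- bot.boxes_of(camera, query): "xyz" ([x, y, z] in mm, in world coordinates, good to about 4 mm: the middle of the surface that is visible of it).
- bot.outline_of(camera, query): "region" (480x640 bool, what is visible of it).
- bot.place_of(camera, query): "xyz" ([x, y, z] in mm, in world coordinates, good to about 4 mm: a listed point, or the origin of a listed thing).
The state is a dict: "time": time; "joint_positions": joint angles; "dq": joint speeds; "joint_efforts": joint torques, N m; "tcp_pos": TCP position; "tcp_rot": TCP orientation; "ft_force": force on the tool from outside, world axes, zero at the start; "ft_torque": the same for the moment, N m; "width": opening from 0.0 (shut) to 1.0 (fully open).
Only numpy, scipy, OpenCV 4.12 (cv2) and the standard library are available. Lean on these libraries where they do the work, as an engineer would, in place of code of your own. Each camera call takes 0.05 s, during which the arm holds its last target. There are 200 camera calls.

### The job

Lift the three stoneware trivet tiles off the cork stand together as one pile and put them into the wooden caddy: one end tucked under the brass lip, then lowered until all three lie flat on its floor. Then swing the brass keeper shut over the pile by its red knob, and leave the mug, the jam jar and the butter dish with its lid where they are.

Things in the scene. Friction and masses are not known exactly. Their poses are not given: they have to be found in the camera images.
- tile_low_c (a point): Centre of the lowest (blue) stoneware trivet tile: loose, 90 (own x) x 60 (own y) x 8 mm (own z, up), about 100 g. The three lie as one pile 24 mm high, each up to 1.5 mm and 0.02 rad out of line with the next; pinching across the 60 mm width squares them up, and 40 N or more holds the pile.
- tile_mid_c (a point): Centre of the middle (white) stoneware trivet tile: loose, 90 (own x) x 60 (own y) x 8 mm (own z, up), about 100 g. The three lie as one pile 24 mm high, each up to 1.5 mm and 0.02 rad out of line with the next; pinching across the 60 mm width squares them up, and 40 N or more holds the pile.
- tile_top_c (a point): Centre of the uppermost (terracotta) stoneware trivet tile: loose, 90 (own x) x 60 (own y) x 8 mm (own z, up), about 100 g. The three lie as one pile 24 mm high, each up to 1.5 mm and 0.02 rad out of line with the next; pinching across the 60 mm width squares them up, and 40 N or more holds the pile.
- stand: Fixed cork stand under the pile, 70 (x) x 44 (y) x 20 mm high; origin at its underside. Its axes are those of the pile. The tiles overhang it by 8 mm on each long side, so fingertips pinching across the 60 mm width may reach below the pile, to about 5 mm above the slab.
- caddy_floor (a point): Centre of the inner floor of the dark wooden tile caddy, which is fixed; floor 20 mm above the slab. z up, +x towards the end with the keeper, -x towards the end with the brass lip (roughly the robot's side). Inner space 98 (x) x 65 (y) mm, walls 8 thick. Heights above the floor: long walls and keeper-end wall 22, lip-end wall 36.
- lip (a point): Middle of the lip's free lower edge, at x -36, z +30 mm from the floor's centre. The brass lip, 6 thick, spans the lip end and reaches 13 mm in from the wall. The opening is 85 mm long: the 90 mm pile cannot go straight down. Tilt it 20 to 25 degrees with the lip-side end lowest, slide it under the lip to the wall, then lower the other end.
- notch (a point): Middle of the finger notch in the +y long wall, at x 0, y +36.5 mm from the floor's centre, at floor height; a like one is in the -y wall. Each spans x -28 to +28 and is open upwards. For x -20 to +20 the notches go down to the slab and the floor between them is only 44 mm wide, so fingers holding the pile at its middle may reach below its underside.
- keeper (a joint): Angle of the brass turning keeper (rad) on a vertical pivot: 0 = shut against its stop, bar pointing in the caddy's -x over the pile; about 1.45 to 2.0 at the start = open, bar pointing in the caddy's +y or a little beyond (greater angles lead on towards +x; stop at 2.1). It turns easily (0.02 N m) and stays where it is left.
- keeper_pivot (a point): Pivot of the keeper, 63 along the caddy's +x from the floor's centre, 28 above the inner floor. The bar is 10 wide and 6 thick, its underside at this height (48 above the slab), top 54 above the slab.
- keeper_knob (a point): Middle of the upright red knob on the keeper's bar, 42 from the pivot: a pin 12 in diameter standing from 54 to 78 above the slab, meant to be pushed sideways with a fingertip. From the pivot it lies 42 mm in the direction (-cos q, +sin q) of the caddy's x and y, q being the keeper's angle.
- butter_dish: Bystander, loose: white ceramic butter dish base 110 x 170 x 12 (mm); origin at its underside. To be left where it is.
- butter_lid: Bystander, loose: its lid, 75 tall, standing on the dish (mm); origin at its underside. To be left where it is.
- mug: Bystander, loose: blue ceramic mug, 80 wide, 90 tall, handle on one side (mm); origin at its underside. To be left where it is.
- jam_jar: Bystander, loose: closed jar, 68 wide, 85 tall (mm); origin at its underside. To be left where it is.
There are look-alikes about, which are no part of the job. There is more than one size of the part that bears tile_top_c; the job needs the middle-sized.

How it is judged (in metres and radians):
On the way, in this order (a step that is already met when the one before it is completed fails the run):
1. all three tiles are lifted off the stand together (height (world z) of each of tile_low_c, tile_mid_c, tile_top_c above 0.06 m), for 0.2 s.
2. the three tiles lie flat in the caddy under the lip, keeper still open (x of tile_low_c in the frame of caddy_floor between -0.008 and 0.008 m and y of tile_low_c in the frame of caddy_floor between -0.006 and 0.006 m and z of tile_low_c in the frame of caddy_floor between 0.001 and 0.0235 m and angle between each of tile_low_c, tile_mid_c, tile_top_c's own z axis and vertical below 0.08 rad and x of tile_mid_c in the frame of caddy_floor between -0.008 and 0.008 m and y of tile_mid_c in the frame of caddy_floor between -0.006 and 0.006 m and z of tile_mid_c in the frame of caddy_floor between 0.001 and 0.0235 m and x of tile_top_c in the frame of caddy_floor between -0.008 and 0.008 m and y of tile_top_c in the frame of caddy_floor between -0.006 and 0.006 m and z of tile_top_c in the frame of caddy_floor between 0.001 and 0.0235 m and value of joint keeper above 0.8 rad), for 0.2 s.
3. the keeper is swung shut over the pile (value of joint keeper below 0.35 rad), for 0.2 s.
At the end, for the whole second after the job is handed in: All three tiles lie flat (within 0.08 rad) one on another on the caddy's floor, their centres within 8 mm along and 6 mm across of the floor's centre, and the keeper stands within 0.35 rad of its shut stop (x of tile_low_c in the frame of caddy_floor between -0.008 and 0.008 m and y of tile_low_c in the frame of caddy_floor between -0.006 and 0.006 m and z of tile_low_c in the frame of caddy_floor between 0.001 and 0.0235 m and angle between each of tile_low_c, tile_mid_c, tile_top_c's own z axis and vertical below 0.08 rad and x of tile_mid_c in the frame of caddy_floor between -0.008 and 0.008 m and y of tile_mid_c in the frame of caddy_floor between -0.006 and 0.006 m and z of tile_mid_c in the frame of caddy_floor between 0.001 and 0.0235 m and x of tile_top_c in the frame of caddy_floor between -0.008 and 0.008 m and y of tile_top_c in the frame of caddy_floor between -0.006 and 0.006 m and z of tile_top_c in the frame of caddy_floor between 0.001 and 0.0235 m and value of joint keeper below 0.35 rad); the robot touches nothing.
It fails at once if a bystander (mug, jam jar, butter dish or its lid) is moved by more than 30 mm (distance of any of butter_dish, butter_lid, mug, jam_jar from where it was at the start of the episode above 0.03 m).
It also fails if it takes over 64 s, if anything falls off the work surface, if the arm or the gripper's body presses on something with over 40 N, if the wrist force passes 120 N, or if a joint passes its speed limit or range.

## Working session

There is one attempt and no reset: what is moved stays moved. The work goes in short steps, Python scripts to look and compute and a shell command to move; the robot and the scene stay as the last step left them, time stands still between calls to the robot, and variables do not carry over. Pictures are saved under pics/ and viewed, about 8 in all and at most 12, crops included, and the job is handed in when it is done.

```bash
mkdir -p pics; cat > h.py <<'E'
import numpy as np, cv2
from station import bot
def model(n):
    m=bot.camera_model(n); f=240/np.tan(np.radians(m['fovy'])/2); return m,f,np.array(m['camera_from_world'])
def proj(n,P):
    m,f,T=model(n); p=np.atleast_2d(P)@T[:3,:3].T+T[:3,3]
    s=np.c_[p[:,0],-p[:,1]]/-p[:,2:3]; r2=(s**2).sum(1,keepdims=True)
    s=s*(1+m['k1']*r2); return s*f+[m['cx'],m['cy']]
def unproj(n,uv,z):
    m,f,T=model(n); d=(np.atleast_2d(uv)-[m['cx'],m['cy']])/f; s=d.copy()
    for _ in range(20): s=d/(1+m['k1']*(s**2).sum(1,keepdims=True))
    R=T[:3,:3]; c=-R.T@T[:3,3]; D=np.c_[s[:,0],-s[:,1],-np.ones(len(s))]@R
    return c+D*((z-c[2])/D[:,2:3])
def pic(n,name):
    a=bot.camera(n); cv2.imwrite('pics/'+name,a[:,:,::-1]); return a
E
python3 - <<'E'
from h import *
np.set_printoptions(precision=1,suppress=True)
for c in ['top','scene']:
    pic(c,c+'0.png')
    print(c,model(c)[1],bot.camera_model(c)['k1'])
    for q in ['tile_top_c','tile_mid_c','tile_low_c','stand','caddy_floor','lip','notch','keeper_pivot','keeper_knob','butter_dish','mug','jam_jar']:
        print(q,[(np.array(d['xyz']),round(d['conf'],2)) for d in bot.place_of(c,q)])
s=bot.sense(); print(s['time'],s['tcp_pos'],s['tcp_rot'],s['width'])
E
```

```text
top 568.7391981419951 -0.07084746273521461
tile_top_c [(array([406. ,  21.6,   4.4]), 0.73), (array([533. , 124.6,  38.6]), 0.65), (array([593.8, 234. ,   4.9]), 0.6)]
tile_mid_c [(array([ 453.9, -141.5,   47.9]), 0.44), (array([ 560.4, -116.8,   63.2]), 0.41)]
tile_low_c [(array([ 562.2, -115.2,   65. ]), 0.65)]
stand []
caddy_floor [(array([ 491.1, -147.9,   20.3]), 0.75)]
lip []
notch []
keeper_pivot [(array([ 548.5, -154. ,   51.4]), 0.7)]
keeper_knob [(array([ 564.3, -117.7,   64.1]), 0.48)]
butter_dish [(array([768.6,  -9.2,  14.8]), 0.21)]
mug [(array([ 480.9, -383.4,   -4.8]), 0.65), (array([ 488.5, -150.1,   22.5]), 0.6)]
jam_jar [(array([481.1, 392.2,   0.8]), 0.67)]
scene 584.3491110494624 -0.14631737631860695
tile_top_c [(array([405.5,  17.6,   3.5]), 0.93), (array([538.6, 128.1,  39.6]), 0.88), (array([589.5, 230.1,   2.8]), 0.51)]
tile_mid_c [(array([539.6, 124.4,  27.1]), 0.51)]
tile_low_c [(array([533.7, 123. ,  22.7]), 0.47)]
stand [(array([535.1, 123.7,   2. ]), 0.63)]
caddy_floor [(array([ 486.4, -146.9,   17.6]), 0.57)]
lip [(array([ 452.4, -141.5,   50.2]), 0.89)]
notch [(array([ 492. , -114.8,   20.4]), 0.95)]
keeper_pivot [(array([ 545. , -156.7,   49.4]), 0.93)]
keeper_knob [(array([ 558.4, -121.4,   67.6]), 0.75)]
butter_dish [(array([770.3, -14.1,  -0.8]), 0.67)]
mug [(array([ 488.7, -381.9,    3. ]), 0.65)]
jam_jar [(array([480.7, 393.2,  -0.3]), 0.68)]
1.3 [ 246.1 -574.5  302.7] [0.  1.  0.2 0. ] 1.0016480445994442
```

View pics/top0.png

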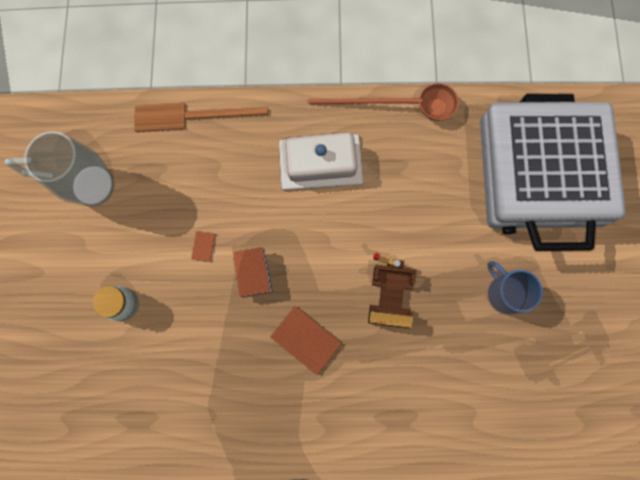

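View pics/scene0.png

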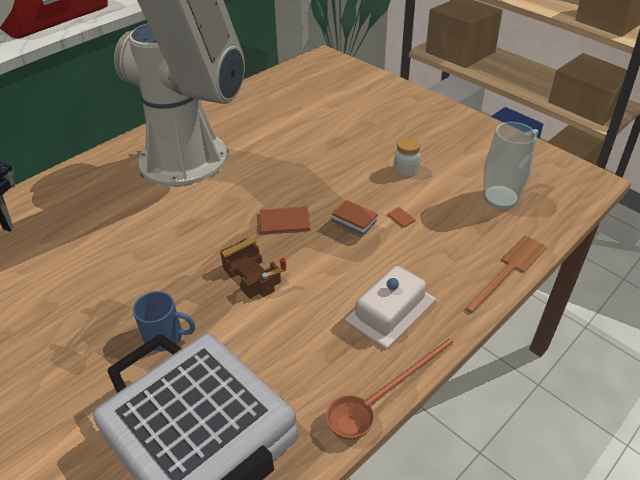

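```bash
python3 - <<'E'
from h import *
np.set_printoptions(precision=2,suppress=True)
from scipy.spatial.transform import Rotation as R
s=bot.sense(); q=s['tcp_rot']; print(R.from_quat([q[1],q[2],q[3],q[0]]).as_matrix())
for c in ['top','scene']:
    bot.camera(c)
    for d in bot.outline_of(c,'tile_top_c'):
        m=d['region']; cn=max(cv2.findContours(m.astype(np.uint8),cv2.RETR_EXTERNAL,cv2.CHAIN_APPROX_NONE)[0],key=len)[:,0,:].astype(float)
        w=unproj(c,cn,44)[:,:2]; r=cv2.minAreaRect(w.astype(np.float32)); print(c,'tile',d['conf'],m.sum(),r)
    for d in bot.outline_of(c,'keeper')+bot.outline_of(c,'stand'):
        m=d['region']; print(c,d['conf'],m.sum(),np.argwhere(m).mean(0)[::-1])
    for k in ['lip','keeper_pivot','keeper_knob','notch','caddy_floor']:
        print(c,k,[np.array(d['xyz']) for d in bot.place_of(c,k)])
a=bot.camera('top')
cr=a[240:340,340:440]; cv2.imwrite('pics/caddy.png',cv2.resize(cr[:,:,::-1],None,fx=6,fy=6,interpolation=cv2.INTER_CUBIC))
b=bot.camera('scene')
cr=b[225:305,205:305]; 
hs=cv2.cvtColor(a,cv2.COLOR_RGB2HSV)
E
```

```text
[[ 0.92  0.39  0.  ]
 [ 0.39 -0.92 -0.  ]
 [-0.    0.   -1.  ]]
top tile 0.87 2486 ((402.46746826171875, 21.051513671875), (116.30950927734375, 81.06070709228516), 49.99436569213867)
top tile 0.69 1420 ((535.7432250976562, 126.6612548828125), (91.96945190429688, 60.7702751159668), 9.378484725952148)
top tile 0.69 553 ((588.017822265625, 223.95657348632812), (39.851646423339844, 58.5384521484375), 83.28141021728516)
top 0.73 139 [385.89 259.81]
top 0.42 2346 [391.61 293.18]
top lip [array([ 451. , -140.8,   51.6])]
top keeper_pivot [array([ 549.9, -153.8,   48.8])]
top keeper_knob [array([ 561.7, -118.4,   66.6])]
top notch [array([ 491.6, -114.9,   21.7])]
top caddy_floor [array([ 484.9, -147.5,   16.1])]
scene tile 0.88 1284 ((441.3856506347656, -2.873291015625), (118.70153045654297, 92.90312194824219), 50.71744155883789)
scene tile 0.77 722 ((542.4329833984375, 126.2318115234375), (93.76325225830078, 66.12267303466797), 9.188302040100098)
scene tile 0.73 2322 ((507.8154602050781, -145.5884246826172), (124.05870819091797, 174.6887664794922), 83.55672454833984)
scene 0.71 156 [276.12 269.54]
scene 0.56 874 [406.62 156.98]
scene 0.42 55 [352.96 231.75]
scene lip [array([ 451.8, -141.1,   51.5])]
scene keeper_pivot [array([ 544.7, -154.5,   51.1])]
scene keeper_knob [array([ 560. , -119.5,   65.7])]
scene notch [array([ 491.6, -116.5,   17.3])]
scene caddy_floor [array([ 485.5, -145.2,   16.5]), array([773.5, -11.3,   0.1])]
```

View pics/caddy.png

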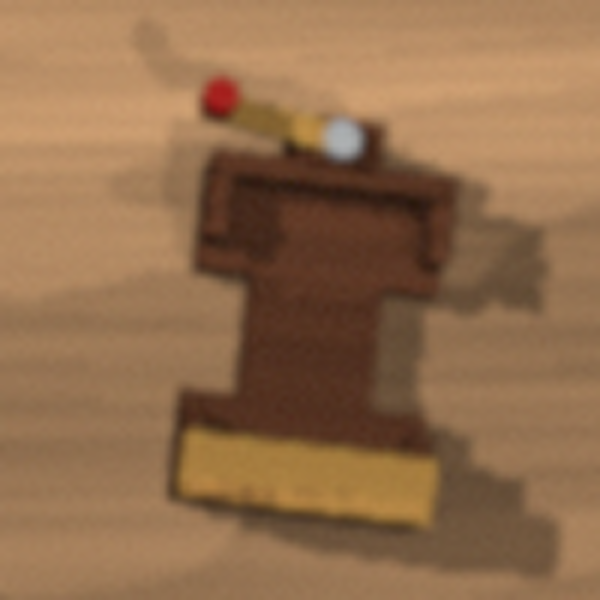

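```bash
python3 - <<'E'
from h import *
from scipy.optimize import least_squares
np.set_printoptions(precision=2,suppress=True)
o=np.array([340,240])
def C(u,v): return np.array([u,v])/6+o-0.4
# crop px -> caddy-local (x,y,z above slab); lip plate, keeper end outer corners, notch wall corners
obs=[(C(180,430),-36,40.5,56),(C(440,458),-36,-40.5,56),(C(432,525),-57,-40.5,56),(C(178,498),-57,40.5,56),
 (C(210,152),57,40.5,42),(C(460,182),57,-40.5,42),(C(343,138),63,0,57)]
uv=np.array([a[0] for a in obs]);L=np.array([a[1:] for a in obs])
def W(p,L):
    c,s=np.cos(p[2]),np.sin(p[2]);return np.c_[p[0]+c*L[:,0]-s*L[:,1],p[1]+s*L[:,0]+c*L[:,1],L[:,2]]
r=least_squares(lambda p:(proj('top',W(p,L))-uv).ravel(),[489,-148,-.14])
print(r.x,np.degrees(r.x[2]),r.fun.reshape(-1,2)); 
print('lip,pivot',W(r.x,np.array([[-36,0,50],[63,0,48],[0,36.5,20.]])))
print('knob',unproj('top',[C(221,97)],78))
print(bot.sense()['tcp_pos'])
E
```

```text
[ 485.47 -148.66   -0.13] -7.491920734626919 [[ 0.7   0.21]
 [-0.31  0.54]
 [-0.01  0.43]
 [-0.14 -0.09]
 [ 0.19 -0.53]
 [-0.26 -0.72]
 [-0.18  0.12]]
lip,pivot [[ 449.78 -143.96   50.  ]
 [ 547.93 -156.87   48.  ]
 [ 490.23 -112.47   20.  ]]
knob [[ 558.84 -116.51   78.  ]]
[ 246.14 -574.5   302.69]
```

```bash
cat >> h.py <<'E'
import sys
from scipy.spatial.transform import Rotation as R
def go(x,y,z,yaw):
    s=bot.sense(); q=s['tcp_rot']; M=R.from_quat([q[1],q[2],q[3],q[0]]).as_matrix()
    d=M.T@(np.array([x,y,z])-s['tcp_pos'])
    cur=np.degrees(np.arctan2(M[1,0],M[0,0]))
    print('t %.2f pos %s yaw %.2f tz %s w %.3f F %s'%(s['time'],np.round(s['tcp_pos'],1),cur,np.round(M[:,2],3),s['width'],np.round(s['ft_force'],1)))
    print('shift m',np.round(d/1000,4),'turn',round(cur-yaw,2))
if __name__=='__main__': go(*map(float,sys.argv[1:5]))
E
python3 h.py 537 126 240 9.4
```

```text
t 2.30 pos [ 246.1 -574.5  302.7] yaw 23.19 tz [-0. -0. -1.] w 0.997 F [-0.4 -0.1  0.6]
shift m [ 0.5432 -0.5294  0.0627] turn 13.79
```

```bash
python3 -m handwheel '[[0.543,-0.529,0,13.8],[0.543,-0.529,0,13.8],[0.543,-0.529,0,13.8],[0.543,-0.529,0,13.8],[0.543,-0.529,0,13.8]]' 1 45; python3 h.py 537 126 200 9.4
```

```text
time: 2.92
tcp_pos: [366.5, -284.1, 303.0]
tcp_rot: [0.0, 0.997, 0.082, 0.0]
ft_force: [0.7, 0.7, 0.2]
width: 1.001
t 2.92 pos [ 366.5 -284.1  303. ] yaw 9.36 tz [ 0.001 -0.    -1.   ] w 1.001 F [0.7 0.7 0.2]
shift m [ 0.2349 -0.377   0.1029] turn -0.04
```

```bash
python3 -m handwheel '[[0.235,-0.377,0.0,0],[0.235,-0.377,0.0,0],[0.235,-0.377,0.0,0],[0.235,-0.377,0.0,0],[0.235,-0.377,0.0,0]]'; python3 h.py 537 126 200 9.4
```

```text
time: 3.55
tcp_pos: [486.4, 4.8, 303.1]
tcp_rot: [0.0, 0.997, 0.082, 0.0]
ft_force: [0.7, -1.2, 0.2]
width: 1.002
t 3.55 pos [486.4   4.8 303.1] yaw 9.40 tz [ 0.001 -0.    -1.   ] w 1.002 F [ 0.7 -1.2  0.2]
shift m [ 0.0696 -0.1113  0.1031] turn 0.0
```

```bash
python3 -m handwheel '[[0.070,-0.111,0.1,0],[0.070,-0.111,0.1,0],[0.070,-0.111,0.1,0],[0.070,-0.111,0.1,0]]'; python3 h.py 537 126 101 9.4; python3 - <<'E'
from h import *
a=pic('scene','s1.png')[120:320,240:500]; b=bot.camera('top')[200:360,170:330]
s=bot.sense();print(s['tcp_pos'])
cv2.imwrite('pics/s1c.png',cv2.resize(a[:,:,::-1],None,fx=3,fy=3,interpolation=cv2.INTER_CUBIC))
E
```

```text
time: 4.05
tcp_pos: [536.4, 125.3, 200.8]
tcp_rot: [0.0, 0.997, 0.083, -0.001]
ft_force: [-0.4, -0.5, 0.7]
width: 0.998
t 4.05 pos [536.4 125.3 200.8] yaw 9.54 tz [-0.003 -0.    -1.   ] w 0.998 F [-0.4 -0.5  0.7]
shift m [ 0.001  -0.0006  0.0998] turn 0.14
[536.56240218 123.50728473 202.72625217]
```

View pics/s1c.png

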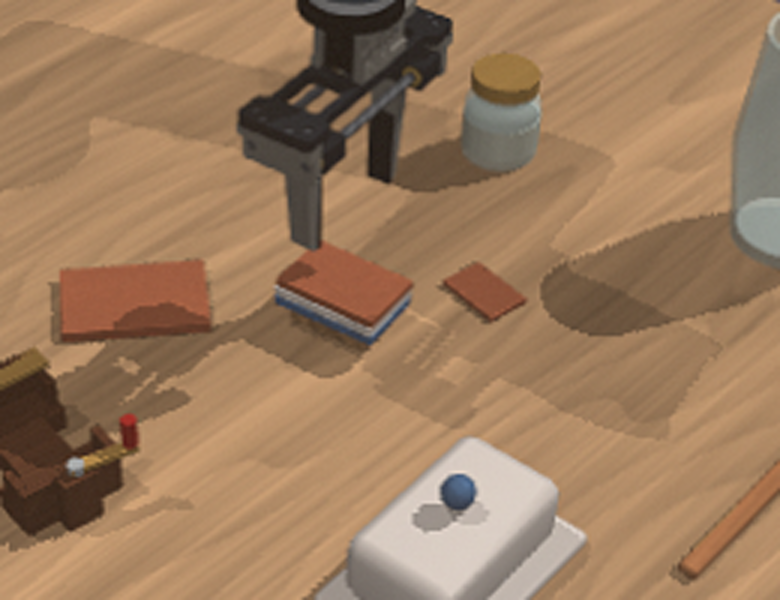

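```bash
python3 -m handwheel '[[0.001,0,0.06,0],[0.001,0,0.101,0],[0.001,0,0.101,0],[0.001,0,0.101,0]]'; python3 h.py 537 126 101 9.4; python3 -m handwheel '[[0,0,0,0],[0,0,0,0],[0,0,0,0],[0,0,0,0],[0,0,0,0]]' -1 50;  python3 -m handwheel '[[0,0,0,0],[0,0,0,0],[0,0,0,0]]'
```

```text
time: 4.65
tcp_pos: [538.8, 123.4, 103.6]
tcp_rot: [-0.0, 0.997, 0.081, 0.001]
ft_force: [0.5, 0.6, -0.0]
width: 0.999
t 4.65 pos [538.8 123.4 103.6] yaw 9.34 tz [ 0.002  0.    -1.   ] w 0.999 F [ 0.5  0.6 -0. ]
shift m [-0.0013 -0.0029  0.0026] turn -0.06
time: 5.28
tcp_pos: [538.1, 124.1, 102.3]
tcp_rot: [-0.0, 0.997, 0.082, 0.0]
ft_force: [-0.8, 1.8, 6.9]
width: 0.652
time: 5.65
tcp_pos: [538.1, 124.1, 102.3]
tcp_rot: [-0.0, 0.997, 0.082, 0.0]
ft_force: [-2.3, 0.8, 6.7]
width: 0.649
```

```bash
python3 -m handwheel '[[0,0,-0.03,0],[0,0,-0.08,0],[0,0,-0.13,0],[0,0,-0.13,0],[0,0,-0.13,0]]'; python3 h.py 390 -134 200 -7.8
```

```text
time: 6.28
tcp_pos: [536.9, 123.6, 230.6]
tcp_rot: [0.0, 0.997, 0.082, -0.001]
ft_force: [0.4, -0.5, -4.0]
width: 0.642
t 6.28 pos [536.9 123.6 230.6] yaw 9.40 tz [-0.002 -0.    -1.   ] w 0.642 F [ 0.4 -0.5 -4. ]
shift m [-0.187   0.2302  0.0309] turn 17.2
```

```bash
python3 h.py 400.3 -135.2 180 -7.8;python3 -m handwheel '[[-0.05,0.05,0,5],[-0.09,0.09,0,10],[-0.13,0.13,0,17],[-0.177,0.17,0,17.2],[-0.177,0.23,0,17.2]]'; python3 h.py 400.3 -135.2 180 -7.8
```

```text
t 6.28 pos [536.9 123.6 230.6] yaw 9.40 tz [-0.002 -0.    -1.   ] w 0.642 F [ 0.4 -0.5 -4. ]
shift m [-0.177   0.2331  0.0509] turn 17.2
time: 6.9
tcp_pos: [395.8, -131.8, 229.4]
tcp_rot: [-0.001, 0.998, -0.068, -0.003]
ft_force: [2.9, -0.1, -3.4]
width: 0.651
t 6.90 pos [ 395.8 -131.8  229.4] yaw -7.77 tz [-0.007  0.002 -1.   ] w 0.651 F [ 2.9 -0.1 -3.4]
shift m [0.0052 0.0028 0.0494] turn 0.03
```

```bash
python3 -m handwheel '[[0.003,0.002,0.05,0],[0.003,0.002,0.08,0],[0.003,0.002,0.08,0],[0.003,0.002,0.08,0]]'; python3 h.py 400.3 -135.2 138 -7.8; python3 - <<'E'
from h import *
a=pic('scene','s2.png')[140:320,140:380]
cv2.imwrite('pics/s2c.png',cv2.resize(a[:,:,::-1],None,fx=3.3,fy=3.3,interpolation=cv2.INTER_CUBIC))
E
```

```text
time: 7.4
tcp_pos: [403.2, -134.2, 151.6]
tcp_rot: [-0.0, 0.998, -0.068, -0.001]
ft_force: [-0.0, -0.5, -3.0]
width: 0.645
t 7.40 pos [ 403.2 -134.2  151.6] yaw -7.79 tz [-0.001  0.    -1.   ] w 0.645 F [-0.  -0.5 -3. ]
shift m [-0.0027  0.0014  0.0136] turn 0.01
```

View pics/s2c.png

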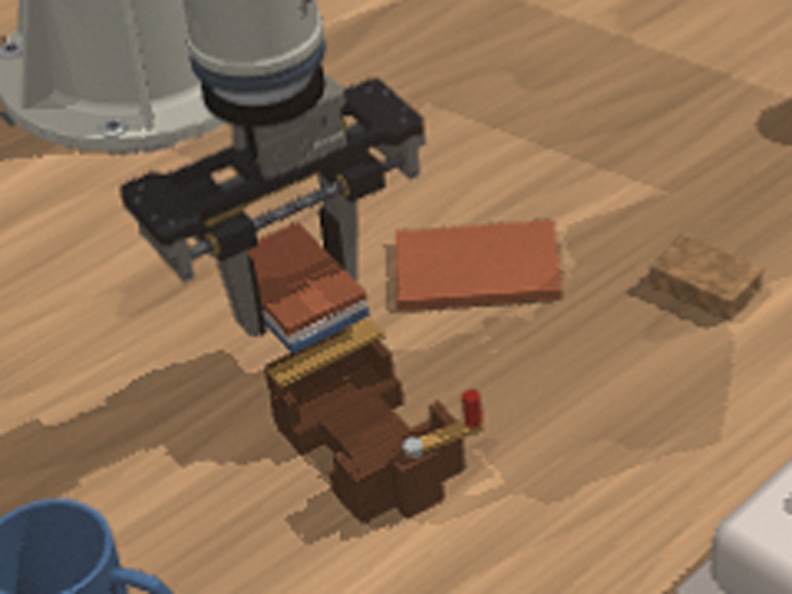

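```bash
python3 -m handwheel '[[-0.003,0.001,0.004,0],[-0.003,0.001,0.008,0],[-0.003,0.001,0.012,0],[-0.003,0.001,0.015,0],[-0.003,0.001,0.017,0]]'; python3 -m handwheel '[[0,0,0.0015,0],[0,0,0.003,0],[0,0,0.003,0]]';python3 h.py 400.3 -135.2 126 -7.8
```

```text
time: 8.07
tcp_pos: [400.0, -134.9, 135.0]
tcp_rot: [-0.0, 0.998, -0.068, -0.0]
ft_force: [-6.4, 0.8, 13.5]
width: 0.652
time: 8.45
tcp_pos: [399.7, -134.8, 132.0]
tcp_rot: [-0.0, 0.998, -0.068, -0.001]
ft_force: [-5.7, 2.3, 11.5]
width: 0.65
t 8.45 pos [ 399.7 -134.8  132. ] yaw -7.79 tz [-0.001  0.    -1.   ] w 0.650 F [-5.7  2.3 11.5]
shift m [0.0007 0.0003 0.006 ] turn 0.01
```

```bash
python3 -m handwheel '[[0,0,0.002,0],[0,0,0.004,0],[0,0,0.006,0],[0,0,0.007,0],[0,0,0.007,0]]';python3 h.py 400.3 -135.2 126 -7.8;  python3 -m handwheel '[[0,0,-0.03,0],[0,0,-0.085,0],[0,0,-0.085,0],[0,0,-0.085,0]]'; python3 - <<'E'
from h import *
a=bot.camera('scene')[100:280,140:380]
cv2.imwrite('pics/s3c.png',cv2.resize(a[:,:,::-1],None,fx=3.3,fy=3.3,interpolation=cv2.INTER_CUBIC))
E
```

```text
time: 9.07
tcp_pos: [399.6, -134.7, 125.0]
tcp_rot: [-0.0, 0.998, -0.068, -0.001]
ft_force: [-7.0, 1.2, 13.2]
width: 0.648
t 9.07 pos [ 399.6 -134.7  125. ] yaw -7.79 tz [-0.001  0.    -1.   ] w 0.648 F [-7.   1.2 13.2]
shift m [ 0.0008  0.0004 -0.001 ] turn 0.01
time: 9.57
tcp_pos: [399.9, -134.8, 209.2]
tcp_rot: [-0.0, 0.998, -0.068, -0.0]
ft_force: [0.2, 0.8, -2.2]
width: 0.65
```

View pics/s3c.png

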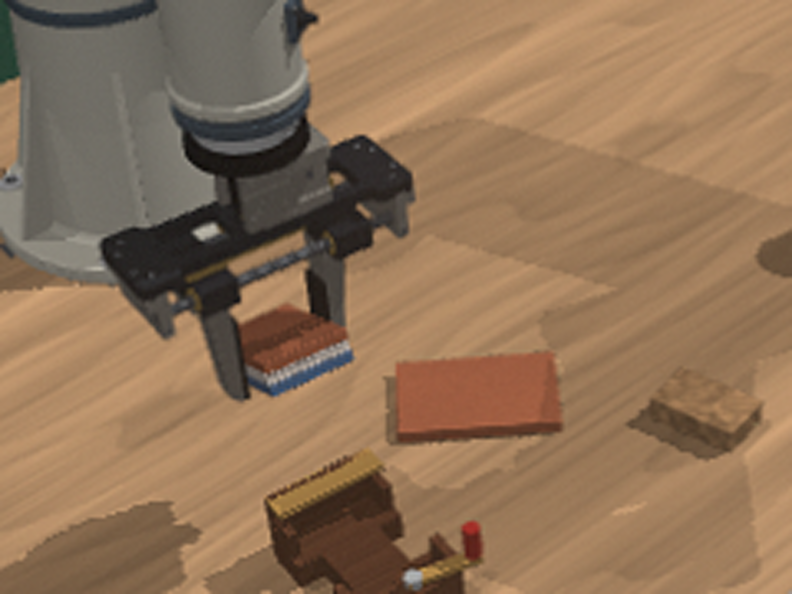

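```bash
cat >> h.py <<'E'
def corners(tcp,yaw,th,dz=70,dx=0):
    c,s=np.cos(th),np.sin(th); out=[]
    for x,y,z in [(45,30,-12),(45,-30,-12),(45,30,12),(45,-30,12),(-45,30,12),(-45,-30,-12),(-45,-30,12)]:
        x+=dx
        X,Z=x*c-z*s,x*s+z*c; out.append([tcp[0]+np.cos(yaw)*X-np.sin(yaw)*y,tcp[1]+np.sin(yaw)*X+np.cos(yaw)*y,tcp[2]-dz+Z])
    return np.array(out)
E
python3 - <<'E'
from h import *
np.set_printoptions(precision=0,suppress=True)
t=bot.sense()['tcp_pos']
for a in [0,15,20,25,30]:
    print(a,((proj('scene',corners(t,np.radians(-7.8),np.radians(a)))-[140,100])*3.3)[:4].ravel())
E
```

```text
0 [351. 380. 270. 418. 348. 352. 265. 389.]
15 [351. 367. 269. 405. 342. 334. 259. 372.]
20 [350. 362. 268. 400. 340. 328. 257. 365.]
25 [349. 357. 267. 395. 337. 322. 254. 359.]
30 [348. 351. 265. 389. 335. 316. 251. 354.]
```

```bash
python3 h.py 498.4 -148.6 165 -7.8; python3 -m handwheel '[[0.05,0,0,0],[0.099,0,0,0],[0.099,0,0.025,0],[0.099,0,0.044,0],[0.099,0,0.044,0]]';  python3 h.py 498.4 -148.6 125 -7.8; python3 - <<'E'
from h import *
t=bot.sense()['tcp_pos']
n,m=bot.camera('scene'),bot.camera('top')
a=cv2.resize(n[160:310,190:310],None,fx=4,fy=4,interpolation=cv2.INTER_CUBIC); b=cv2.resize(m[220:370,340:440],None,fx=4,fy=4,interpolation=cv2.INTER_CUBIC)
cv2.imwrite('pics/s4.png',np.hstack([a,b[:600,:320]])[:,:,::-1])
E
```

```text
t 9.62 pos [ 399.5 -134.7  208.6] yaw -7.81 tz [-0.002  0.001 -1.   ] w 0.649 F [-1.   0.3 -2.8]
shift m [0.0999 0.0004 0.0434] turn -0.01
time: 10.25
tcp_pos: [496.5, -147.8, 162.7]
tcp_rot: [-0.001, 0.998, -0.068, -0.003]
ft_force: [-0.9, 0.1, -2.2]
width: 0.651
t 10.25 pos [ 496.5 -147.8  162.7] yaw -7.80 tz [-0.006  0.002 -1.   ] w 0.651 F [-0.9  0.1 -2.2]
shift m [0.0022 0.0006 0.0377] turn -0.0
```

View pics/s4.png

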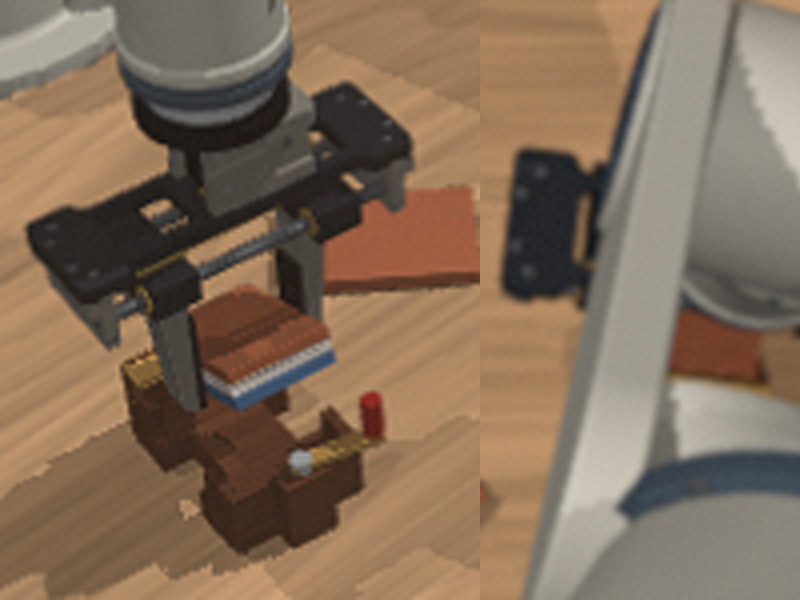

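```bash
python3 - <<'E'
from h import *
np.set_printoptions(precision=0,suppress=True)
a=cv2.imread('pics/s1.png')[235:305,215:295]
cv2.imwrite('pics/s5.png',cv2.resize(a,None,fx=8,fy=8,interpolation=cv2.INTER_CUBIC))
t=bot.sense()['tcp_pos']; print(t)
for th in [20,23,26]:print(((proj('scene',corners(t,np.radians(-7.8),np.radians(th)))-[190,160])*4)[:5])
E
```

```text
[ 498. -148.  165.]
[[333. 364.]
 [233. 414.]
 [321. 323.]
 [220. 373.]
 [240. 279.]]
[[332. 360.]
 [232. 410.]
 [319. 318.]
 [218. 368.]
 [241. 283.]]
[[331. 356.]
 [231. 406.]
 [317. 314.]
 [216. 364.]
 [241. 287.]]
```

View pics/s5.png

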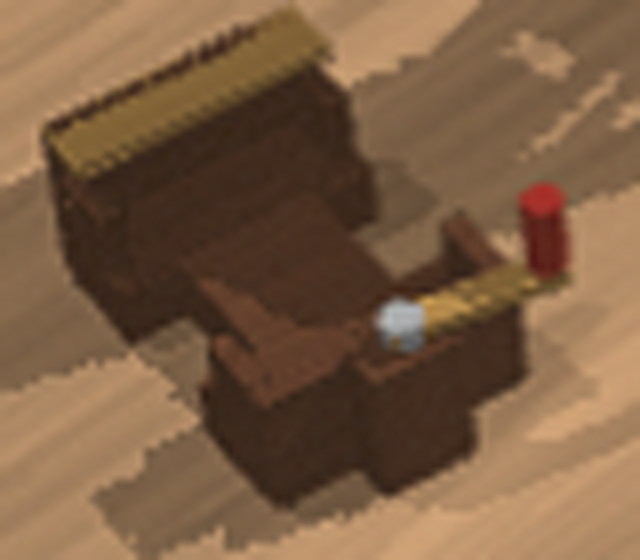

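```bash
python3 - <<'E'
from h import *
from scipy.optimize import least_squares
np.set_printoptions(precision=2,suppress=True)
obs=[(83,180,-36,-40.5,50),(330,52,-36,40.5,50),(80,165,-36,-40.5,56),(263,403,57,-40.5,42),(283,507,57,-40.5,0),(205,390,28,-40.5,0),(132,342,-28,-40.5,0),(525,378,57,40.5,0),(402,322,63,0,57)]
A=np.array(obs,float); uv=A[:,:2]/8+[215-.4,235-.4]; L=A[:,2:]
def W(p,L):
    c,s=np.cos(p[2]),np.sin(p[2]);return np.c_[p[0]+c*L[:,0]-s*L[:,1],p[1]+s*L[:,0]+c*L[:,1],L[:,2]]
r=least_squares(lambda p:(proj('scene',W(p,L))-uv).ravel(),[486,-148,-.136],loss='soft_l1')
print(r.x,np.degrees(r.x[2]),(proj('scene',W(r.x,L))-uv))
# apparent pile from s4 (crop 190,160 x4)
P=np.array([(335,355),(238,408),(328,325),(243,287)])/4.+[190-.4,160-.4]
t=bot.sense()['tcp_pos']
f=lambda p:(proj('scene',corners([t[0]+p[0],t[1]+p[1],t[2]],np.radians(-7.8),p[2]))[[0,1,2,4]]-P).ravel()
q=least_squares(f,[0,0,.4]);print('apparent pile offset',q.x,np.degrees(q.x[2]),q.fun)
E
```

```text
[ 488.62 -145.58   -0.14] -7.835443359032593 [[-0.34 -0.01]
 [ 0.66  0.44]
 [-0.31 -0.12]
 [-0.11  0.09]
 [-0.62  0.55]
 [ 2.09  7.03]
 [-1.82 -2.08]
 [ 0.93 -0.2 ]
 [-0.   -1.66]]
apparent pile offset [1.27 1.48 0.41] 23.75632603024413 [ 0.57  1.34 -0.23  0.65 -1.02 -1.59  0.72 -0.46]
```

```bash
python3 h.py 498.9 -149.3 126 -7.8; python3 -m handwheel '[[0.001,0.0015,0.015,0],[0.001,0.0015,0.028,0],[0.001,0.0015,0.034,0],[0.001,0.0015,0.039,0],[0.001,0.0015,0.039,0]]';  python3 h.py 498.9 -149.3 126 -7.8
```

```text
t 10.35 pos [ 497.9 -148.3  164.9] yaw -7.81 tz [-0.002  0.001 -1.   ] w 0.650 F [ 1.   0.5 -3.3]
shift m [0.0012 0.0009 0.0389] turn -0.01
time: 10.98
tcp_pos: [499.0, -150.0, 126.4]
tcp_rot: [-0.0, 0.998, -0.068, -0.0]
ft_force: [-0.4, -0.0, -4.2]
width: 0.649
t 10.97 pos [ 499.  -150.   126.4] yaw -7.81 tz [-0.  0. -1.] w 0.649 F [-0.4 -0.  -4.2]
shift m [-0.0002 -0.0006  0.0004] turn -0.01
```

```bash
python3 -m handwheel '[[0,-0.0005,0.002,0],[0,-0.0005,0.004,0],[0,-0.0005,0.005,0],[-0.002,-0.0005,0.005,0]]';  python3 h.py 487 -147.7 120 -7.8; python3 -m handwheel '[[-0.002,0,0.0,0],[-0.004,0,0.001,0],[-0.006,0,0.001,0],[-0.008,0,0.001,0]]';  python3 h.py 487 -147.7 120 -7.8
```

```text
time: 11.48
tcp_pos: [497.3, -149.2, 121.7]
tcp_rot: [0.0, 0.998, -0.068, 0.0]
ft_force: [-0.3, 0.2, -3.1]
width: 0.65
t 11.47 pos [ 497.3 -149.2  121.7] yaw -7.80 tz [ 0. -0. -1.] w 0.650 F [-0.3  0.2 -3.1]
shift m [-0.0104 -0.0001  0.0017] turn -0.0
time: 11.98
tcp_pos: [489.1, -148.1, 120.7]
tcp_rot: [0.0, 0.998, -0.068, -0.0]
ft_force: [-0.7, 0.4, -3.5]
width: 0.653
t 11.97 pos [ 489.1 -148.1  120.7] yaw -7.81 tz [-0. -0. -1.] w 0.653 F [-0.7  0.4 -3.5]
shift m [-0.0022 -0.0002  0.0007] turn -0.01
```

```bash
python3 -m handwheel '[[-0.001,0,0.0,0],[-0.002,0,0,0],[-0.003,0,0,0],[-0.004,0,0,0]]';  python3 h.py 487 -147.7 119 -7.8; python3 -m handwheel '[[0,0,0.001,0],[0,0,0.002,0],[0,0,0.002,0]]';  python3 h.py 487 -147.7 118 -7.8
```

```text
time: 12.48
tcp_pos: [487.2, -148.0, 121.1]
tcp_rot: [0.0, 0.998, -0.068, 0.002]
ft_force: [9.5, -0.1, -8.8]
width: 0.651
t 12.47 pos [ 487.2 -148.   121.1] yaw -7.82 tz [ 0.004 -0.001 -1.   ] w 0.651 F [ 9.5 -0.1 -8.8]
shift m [-0.0003 -0.0003  0.0021] turn -0.02
time: 12.85
tcp_pos: [484.7, -147.5, 118.4]
tcp_rot: [-0.0, 0.998, -0.068, -0.001]
ft_force: [0.3, 0.3, -2.7]
width: 0.649
t 12.85 pos [ 484.7 -147.5  118.4] yaw -7.81 tz [-0.001  0.    -1.   ] w 0.649 F [ 0.3  0.3 -2.7]
shift m [ 0.0023 -0.0001  0.0004] turn -0.01
```

```bash
python3 - <<'E'
from h import *
n=bot.camera('scene'); cv2.imwrite('pics/s6.png',cv2.resize(n[190:310,200:310,::-1],None,fx=5,fy=5,interpolation=cv2.INTER_CUBIC))
E
```

```text
(no output)
```

View pics/s6.png

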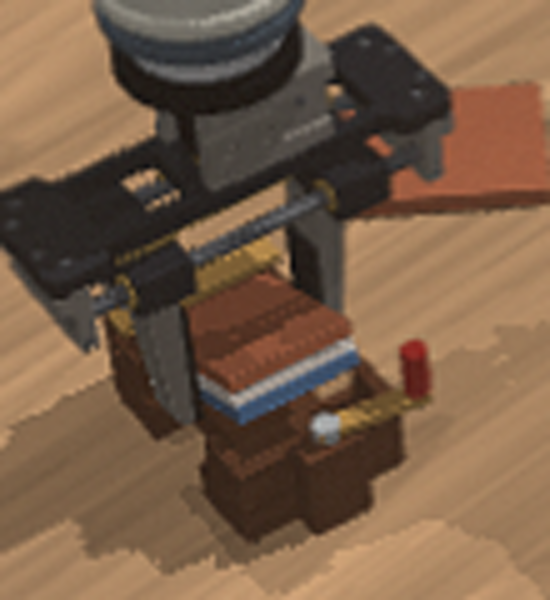

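```bash
python3 -m handwheel '[[0,0,0.0015,0],[0,0,0.003,0],[0,0,0.0045,0],[0,0,0.006,0]]';  python3 h.py 487 -147.7 102 -7.8
```

```text
time: 13.4
tcp_pos: [486.5, -148.0, 113.7]
tcp_rot: [0.0, 0.998, -0.068, 0.001]
ft_force: [1.4, 0.7, 8.9]
width: 0.647
t 13.40 pos [ 486.5 -148.   113.7] yaw -7.81 tz [ 0.002 -0.001 -1.   ] w 0.647 F [1.4 0.7 8.9]
shift m [ 0.0004 -0.0003  0.0117] turn -0.01
```

```bash
python3 -m handwheel '[[0,0,0.002,0],[0,0,0.004,0],[0,0,0.006,0],[0,0,0.007,0]]';  python3 h.py 487 -147.7 102 -7.8;  python3 - <<'E'
from h import *
n=bot.camera('scene'); cv2.imwrite('pics/s7.png',cv2.resize(n[190:310,200:310,::-1],None,fx=5,fy=5,interpolation=cv2.INTER_CUBIC))
E
```

```text
time: 13.9
tcp_pos: [488.2, -148.3, 107.3]
tcp_rot: [0.001, 0.998, -0.068, 0.003]
ft_force: [6.0, 0.1, 11.3]
width: 0.65
t 13.90 pos [ 488.2 -148.3  107.3] yaw -7.81 tz [ 0.006 -0.002 -1.   ] w 0.650 F [ 6.   0.1 11.3]
shift m [-0.0013 -0.0004  0.0053] turn -0.01
```

View pics/s7.png

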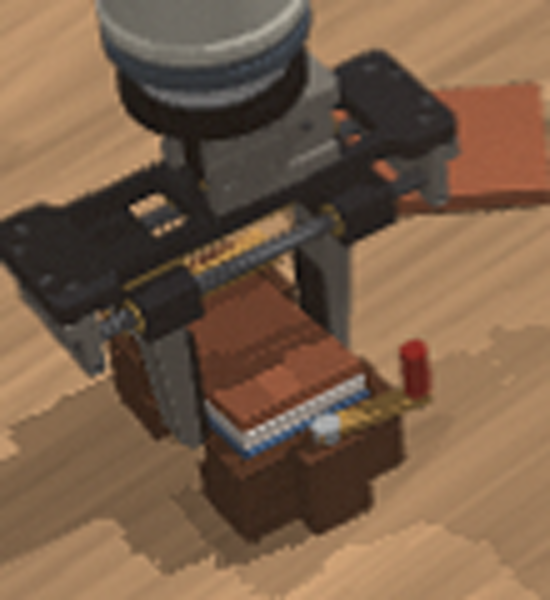

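```bash
python3 -m handwheel '[[0,0,0.001,0],[0,0,0.002,0],[0,0,0.003,0],[0,0,0.004,0]]';  python3 h.py 487 -147.7 102 -7.8; 
```

```text
time: 14.45
tcp_pos: [488.7, -148.4, 103.5]
tcp_rot: [0.001, 0.998, -0.068, 0.004]
ft_force: [6.2, 0.6, 9.9]
width: 0.642
t 14.45 pos [ 488.7 -148.4  103.5] yaw -7.81 tz [ 0.007 -0.002 -1.   ] w 0.642 F [6.2 0.6 9.9]
shift m [-0.0018 -0.0004  0.0015] turn -0.01
```

```bash
python3 -m handwheel '[[0,0,0.001,0],[0,0,0.0015,0],[0,0,0.0015,0]]';  python3 -m handwheel '[[0,0,0,0],[0,0,0,0],[0,0,0,0],[0,0,0,0],[0,0,0,0]]' 1; python3 -m handwheel '[[0,0,-0.03,0],[0,0,-0.08,0],[0,0,-0.12,0],[0,0,-0.12,0],[0,0,-0.12,0]]' ; python3 h.py 487 -147.7 200 -7.8;  python3 - <<'E'
from h import *
n=bot.camera('scene'); cv2.imwrite('pics/s8.png',cv2.resize(n[220:310,200:310,::-1],None,fx=6,fy=6,interpolation=cv2.INTER_CUBIC))
E
```

```text
time: 14.82
tcp_pos: [488.9, -148.4, 102.0]
tcp_rot: [0.001, 0.998, -0.068, 0.004]
ft_force: [7.1, 0.0, 9.6]
width: 0.647
time: 15.45
tcp_pos: [485.2, -147.6, 100.1]
tcp_rot: [-0.0, 0.998, -0.068, -0.0]
ft_force: [0.2, 0.4, 0.7]
width: 1.001
time: 16.08
tcp_pos: [484.9, -147.5, 219.7]
tcp_rot: [-0.0, 0.998, -0.068, -0.0]
ft_force: [-0.7, 0.2, 0.0]
width: 1.002
t 16.07 pos [ 484.9 -147.5  219.7] yaw -7.81 tz [-0.  0. -1.] w 1.002 F [-0.7  0.2  0. ]
shift m [ 0.0021 -0.0001  0.0197] turn -0.01
```

View pics/s8.png

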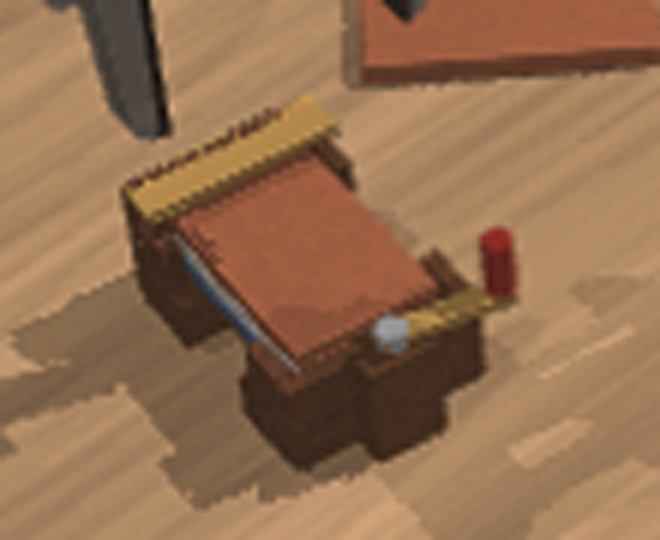

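```bash
python3 - <<'E'
from h import *
np.set_printoptions(precision=0,suppress=True)
y=np.radians(-7.84)
pr=lambda P:((proj('scene',np.array([[488.6+np.cos(y)*a-np.sin(y)*b,-145.6+np.sin(y)*a+np.cos(y)*b,z] for a,b,z in P])-0)-[200-.4,220-.4])*6)
print('flat top', pr([(42,-30,44),(42,30,44),(-36,-30,44),(-36,30,44)]).ravel())
print('flat top +3', pr([(45,-30,44),(45,30,44)]).ravel())
print('white/terr edge 36',pr([(42,-30,36),(0,-30,36),(-30,-30,36)]).ravel())
print('keeper up 8', pr([(42,-30,52),(42,30,52),(42,-30,44)]).ravel())
print('wall',pr([(28,-40.5,42),(57,-40.5,42),(49,-32.5,42),(28,-32.5,42),(57,40.5,42),(49,32.5,42)]).ravel())
E
python3 - <<'E'
import cv2
a=cv2.imread('pics/s8.png')
cv2.imwrite('pics/s9.png',cv2.resize(a[190:430,150:480],None,fx=2.4,fy=2.4,interpolation=cv2.INTER_CUBIC))
E
```

```text
flat top [289. 350. 434. 276. 177. 224. 319. 155.]
flat top +3 [294. 355. 438. 281.]
white/terr edge 36 [292. 366. 230. 297. 188. 250.]
keeper up 8 [287. 334. 432. 260. 289. 350.]
wall [243. 344. 286. 393. 294. 369. 263. 334. 482. 291. 451. 288.]
```

View pics/s9.png

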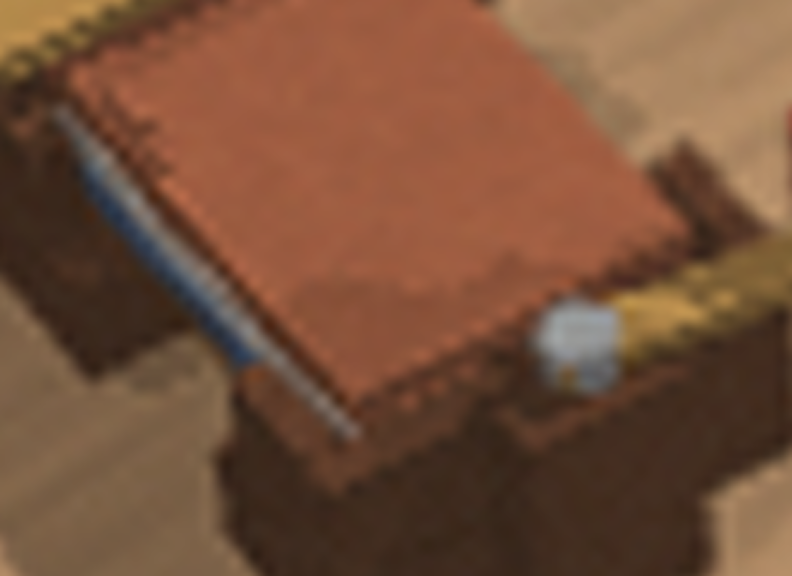

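```bash
python3 h.py 583 -124 152 -7.8; python3 -m handwheel '[[0.05,-0.02,-0.02,0],[0.093,-0.037,-0.02,0],[0.093,-0.037,-0.02,0],[0.093,-0.037,-0.02,0],[0.093,-0.037,-0.02,0]]' -1 20; python3 h.py 583 -124 152 -7.8
```

```text
t 16.12 pos [ 484.6 -147.4  219.1] yaw -7.81 tz [-0.002  0.001 -1.   ] w 1.001 F [ 0.1 -1.1  0.3]
shift m [ 0.0944 -0.0366  0.067 ] turn -0.01
time: 16.75
tcp_pos: [581.0, -123.8, 239.3]
tcp_rot: [-0.0, 0.998, -0.068, -0.001]
ft_force: [-0.4, 0.4, 1.3]
width: 0.478
t 16.75 pos [ 581.  -123.8  239.3] yaw -7.83 tz [-0.002  0.    -1.   ] w 0.478 F [-0.4  0.4  1.3]
shift m [ 0.0022 -0.      0.0873] turn -0.03
```

```bash
python3 -m handwheel '[[0.004,0,0,0],[0.004,0,0,0],[0.004,0,0,0],[0.004,0,0,0],[0.004,0,0,0]]'; python3 -m handwheel '[[0,0,0.03,0],[0,0,0.06,0],[0,0,0.08,0],[0,0,0.087,0],[0,0,0.087,0]]'; python3 h.py 583 -124 152 -7.8;  python3 - <<'E'
from h import *
n=bot.camera('scene'); cv2.imwrite('pics/s10.png',cv2.resize(n[200:310,200:320,::-1],None,fx=5,fy=5,interpolation=cv2.INTER_CUBIC))
E
```

```text
time: 17.38
tcp_pos: [586.4, -124.1, 240.2]
tcp_rot: [0.0, 0.998, -0.068, 0.0]
ft_force: [0.1, -0.1, 0.6]
width: 0.001
time: 18.0
tcp_pos: [586.5, -124.1, 153.2]
tcp_rot: [-0.0, 0.998, -0.068, -0.0]
ft_force: [0.3, -0.0, 0.2]
width: 0.007
t 18.00 pos [ 586.5 -124.1  153.2] yaw -7.81 tz [-0.  0. -1.] w 0.007 F [ 0.3 -0.   0.2]
shift m [-0.0035  0.0003  0.0012] turn -0.01
```

```bash
python3 -m handwheel '[[-0.005,0.002,0,0],[-0.010,0.004,0,0],[-0.015,0.004,0,0],[-0.020,0.004,0,0],[-0.025,0.004,0,0]]'; python3 -m handwheel '[[-0.005,0,0,0],[-0.010,0,0,0],[-0.015,0,0,0],[-0.020,0,0,0],[-0.026,0,0,0]]';python3 h.py 583 -124 152 -7.8;  python3 - <<'E'
from h import *
for c in ['scene','top']:
    bot.camera(c)
    print(c,[(np.round(d['xyz'],1),round(d['conf'],2)) for d in bot.place_of(c,'keeper_knob')])
E
```

```text
time: 18.68
tcp_pos: [560.9, -124.6, 153.3]
tcp_rot: [0.0, 0.998, -0.068, 0.0]
ft_force: [0.1, -0.2, 0.1]
width: 0.002
time: 19.3
tcp_pos: [535.5, -121.3, 153.3]
tcp_rot: [0.0, 0.998, -0.068, 0.001]
ft_force: [4.7, -3.5, -1.0]
width: 0.0
t 19.30 pos [ 535.5 -121.3  153.3] yaw -7.80 tz [ 0.001 -0.    -1.   ] w 0.000 F [ 4.7 -3.5 -1. ]
shift m [ 0.0475 -0.0038  0.0014] turn -0.0
scene []
top []
```

```bash
cat >> h.py <<'E'
def red(n='scene'):
    a=bot.camera(n).astype(int); m=(a[...,0]>110)&(a[...,1]<45)&(a[...,2]<50)
    lo,hi=((235,200),(300,330)) if n=='scene' else ((235,340),(320,440))
    m[:lo[0]]=0;m[hi[0]:]=0;m[:,:lo[1]]=0;m[:,hi[1]:]=0
    p=np.argwhere(m)[:,::-1]
    if len(p)<3: print('no red',n,len(p)); return
    uv=p.mean(0); w=unproj(n,[uv],66)[0]; y=np.radians(-7.8)
    b=np.array([547.5,-157] if n=='top' else [551,-154]) # pivot as apparent in each camera
    d=w[:2]-b; l=np.array([np.cos(y)*d[0]+np.sin(y)*d[1],-np.sin(y)*d[0]+np.cos(y)*d[1]])
    print(n,len(p),uv,w,'local',l,'r',np.hypot(*l),'q',np.arctan2(l[1],-l[0]))
E
python3 - <<'E'
from h import *
red();red('top')
E
```

```text
scene 3 [263.33333333 252.66666667] [ 509.7056937  -122.39404225   66.        ] local [-45.20166544  25.70925397] r 52.001502845018464 q 0.5171380391912432
no red top 0
```

```bash
python3 -m handwheel '[[0.004,0,0,0],[0.004,0,-0.03,0],[0.004,-0.03,-0.06,0],[0.004,-0.05,-0.06,0],[0.004,-0.05,-0.06,0]]'; python3 - <<'E'
from h import *
red();red('top')
E
python3 h.py 518.7 -99.6 153 -7.8
```

```text
time: 20.23
tcp_pos: [545.8, -71.0, 212.4]
tcp_rot: [-0.0, 0.998, -0.067, -0.001]
ft_force: [0.7, -0.0, -0.7]
width: 0.009
scene 8 [264.5 252.5] [ 511.07692723 -120.30461734   66.        ] local [-44.12668628  27.96544493] r 52.24203816987885 q 0.5648692672576887
top 18 [383.38888889 277.16666667] [ 519.24625834 -129.66698507   66.        ] local [-31.7018493   23.24565279] r 39.311164100461674 q 0.6327002176771095
t 20.32 pos [545.5 -72.1 212. ] yaw -7.75 tz [-0.002  0.    -1.   ] w 0.007 F [ 0.2 -0.6 -0.3]
shift m [-0.0227  0.0309  0.059 ] turn 0.05
```

```bash
python3 -m handwheel '[[-0.022,0.027,0,0],[-0.022,0.027,0,0],[-0.022,0.027,0.03,0],[-0.022,0.027,0.059,0],[-0.022,0.027,0.059,0]]'; python3 h.py 515.3 -124.2 153 -7.8;  python3 -m handwheel '[[0,0.005,0,0],[0,0.010,0,0],[0,0.015,0,0],[0,0.020,0,0],[0,0.020,0,0]]'; python3 h.py 515.3 -124.2 153 -7.8
```

```text
time: 20.95
tcp_pos: [519.4, -95.9, 152.0]
tcp_rot: [-0.0, 0.998, -0.068, -0.002]
ft_force: [-0.3, -0.5, -0.3]
width: -0.0
t 20.95 pos [519.4 -95.9 152. ] yaw -7.84 tz [-0.005  0.001 -1.   ] w -0.000 F [-0.3 -0.5 -0.3]
shift m [-0.0002  0.0286 -0.001 ] turn -0.04
time: 21.58
tcp_pos: [518.0, -116.2, 154.4]
tcp_rot: [0.0, 0.998, -0.068, 0.0]
ft_force: [-0.1, -0.7, 0.3]
width: 0.003
t 21.57 pos [ 518.  -116.2  154.4] yaw -7.83 tz [ 0.001 -0.    -1.   ] w 0.003 F [-0.1 -0.7  0.3]
shift m [-0.0016  0.0083  0.0014] turn -0.03
```

```bash
python3 -m handwheel '[[-0.001,0.003,0,0],[-0.001,0.006,0,0],[-0.001,0.008,0,0],[-0.001,0.008,0,0]]'; python3 - <<'E'
from h import *
red();red('top')
E
```

```text
time: 22.08
tcp_pos: [516.0, -123.8, 154.2]
tcp_rot: [0.0, 0.998, -0.068, 0.0]
ft_force: [0.0, 0.0, -0.0]
width: 0.005
scene 11 [256.81818182 253.54545455] [ 501.93565272 -133.94747552   66.        ] local [-51.33183595  13.20819935] r 53.00390468763247 q 0.2518468267078719
no red top 0
```

```bash
python3 -m handwheel '[[0,0.002,0,0],[0,0.004,0,0],[0,0.006,0,0],[0,0.006,0,0]]'; python3 -m handwheel '[[0,0.0015,0,0],[0,0.003,0,0],[0,0.003,0,0]]'; python3 - <<'E'
from h import *
red();red('top')
E
```

```text
time: 22.68
tcp_pos: [515.1, -129.7, 154.2]
tcp_rot: [0.0, 0.998, -0.068, 0.0]
ft_force: [-0.2, -0.2, -0.4]
width: 0.006
time: 23.05
tcp_pos: [514.7, -132.6, 154.2]
tcp_rot: [0.0, 0.998, -0.068, 0.0]
ft_force: [-0.1, 0.4, 0.5]
width: 0.003
scene 11 [253.         254.90909091] [ 499.38244082 -142.35017219   66.        ] local [-52.72104834   4.53673515] r 52.91588517247449 q 0.08584022460643939
no red top 0
```

```bash
python3 -m handwheel '[[0,-0.01,0,0],[0,-0.03,0,0],[0,-0.05,-0.05,0],[0.0,-0.11,-0.10,0],[0.0,-0.15,-0.12,0]]'; python3 -m handwheel '[[0,-0.1,0,0],[0,-0.1,0,0],[0,-0.1,0,0],[0,-0.1,0,0]]'; python3 - <<'E'
from h import *
np.set_printoptions(precision=1,suppress=True)
red();red('top')
for c in ['scene','top']:
    bot.camera(c)
    for k in ['keeper_knob','keeper_pivot','tile_top_c','mug','jam_jar','butter_dish']:
        print(c,k,[(np.array(d['xyz']),round(d['conf'],2)) for d in bot.place_of(c,k)])
pic('scene','end.png')
a=bot.camera('scene')
# terracotta top outline vs flat prediction
m=(a[...,0].astype(int)-a[...,2]>60)&(a[...,0]>110)&(a[...,1]<110); m[:240]=0;m[290:]=0;m[:,:220]=0;m[:,285:]=0
p=np.argwhere(m)[:,::-1]; print(len(p),p.min(0),p.max(0))
w=unproj('scene',p,44); y=np.radians(-7.84); d=w[:,:2]-[488.6,-145.6]; l=np.c_[np.cos(y)*d[:,0]+np.sin(y)*d[:,1],-np.sin(y)*d[:,0]+np.cos(y)*d[:,1]]
print('top face local range',np.percentile(l,[1,5,50,95,99],axis=0).T)
E
python3 h.py 0 0 0 0
```

```text
time: 23.78
tcp_pos: [535.4, 17.7, 276.2]
tcp_rot: [-0.0, 0.998, -0.069, 0.001]
ft_force: [0.5, -0.6, -0.1]
width: 0.006
time: 24.28
tcp_pos: [548.2, 115.2, 274.0]
tcp_rot: [0.0, 0.998, -0.068, -0.0]
ft_force: [-0.6, -0.9, -0.7]
width: 0.006
scene 3 [252.  256.7] [ 502.  -147.2   66. ] local [-49.5   0.1] r 49.472460219528635 q 0.001020912506851986
top 21 [395.3 283.7] [ 506.5 -151.9   66. ] local [-41.3  -0.6] r 41.29017157722228 q -0.013411315526310152
scene keeper_knob [(array([ 510.1, -155.8,   67. ]), 0.61)]
scene keeper_pivot [(array([ 546.4, -157.6,   48.4]), 0.92)]
scene tile_top_c [(array([403.8,  22.6,   0.1]), 0.98), (array([ 489.8, -145.9,   40.3]), 0.73), (array([768.1, -11.9,  -3.7]), 0.71), (array([592. , 228.7,   3.8]), 0.58)]
scene mug [(array([ 488.1, -385.2,    2.8]), 0.83), (array([ 454. , -141. ,   52.6]), 0.4)]
scene jam_jar [(array([476. , 390.7,  -0.4]), 0.71), (array([ 482.5, -146.1,   16.2]), 0.37), (array([ 485.7, -384.3,    2.1]), 0.2)]
scene butter_dish [(array([771.3, -12.5,   0.9]), 0.95)]
top keeper_knob [(array([ 508.7, -150.5,   62.7]), 0.66), (array([ 449.4, -142.3,   48.3]), 0.61)]
top keeper_pivot [(array([ 549.6, -156.5,   50.2]), 0.72)]
top tile_top_c [(array([ 483.1, -148.6,   39.1]), 0.8), (array([481.9, 391.4,   3.2]), 0.68), (array([406.6,  23.9,   4.8]), 0.65), (array([593.4, 233.2,   4.6]), 0.49)]
top mug [(array([ 484.8, -379.9,   -5.6]), 0.61), (array([483.4, 393.4,   2.2]), 0.51)]
top jam_jar [(array([481.7, 391.3,   2.5]), 0.75)]
top butter_dish []
746 [221 240] [277 279]
top face local range [[-61.3 -58.2  -7.2  41.7  45.5]
 [-34.1 -28.6  -3.4  27.8  38. ]]
t 25.18 pos [548.6 115.2 274.2] yaw -7.80 tz [ 0. -0. -1.] w 0.003 F [ 0.5 -0.8 -0.1]
shift m [-0.5279  0.1887  0.2742] turn -7.8
```

```bash
python3 -c "
from station import bot
print(bot.hand_in())"
```

```text
the job is handed in; nothing more can be done
None
```

I put the three tiles into the caddy as one pile, swung the keeper shut and handed the job in. The state clock read 25.2 s just before, and no verdict was reported.

**What I did:**
- **Lift:** I pinched the pile at 50 N and lifted it off the stand in one piece.
- **Tilt:** The moves cannot tilt the tool, so I pressed the keeper-side half of the pile down on the lip-end wall from outside. That turned it in the pads to about 24°.
- **Placing:** I slid the low end under the lip, flattened the pile against the floor and released it.
- **Keeper:** I pushed the red knob with the closed fingertips in two strokes.

**Last checks:**
- **Keeper:** the knob's red pixels put the angle at about 0.00 rad in the scene camera and -0.01 rad in the top camera.
- **Tiles:** the networks put the top tile at z 39–40 mm (nominal 40), within about 4 mm of the floor's centre, inside their own error. Its outline after release matched a flat pile. The two lower tiles were not measured on their own.
- **Bystanders:** the mug, jar and butter dish read within about 5 mm of where they started. I did not check the lid on its own, but nothing went near it.
- **Robot:** it was clear of everything, with no contact force.

**Checks that failed or disagreed:**
- The two cameras differ by about 3 mm on where the caddy is, so I steered to a value in between.
- In the scene camera the knob came out 49–53 mm from the pivot instead of 42 mm, because only a few red pixels showed. In the top camera it was 41 mm.
- A last colour count of the top face also picked up the caddy's wood and brass, so I ignored it.
- I had used all 12 picture views before closing the keeper, so that part rests on measurements alone.

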